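# Zero the bench sample counter

## Task

A new batch of vials is to be counted: set both thumbwheels of the bench counter back to zero by flicking their teeth with a fingertip, clockwise as seen from above, click by click, until on each wheel the one long tooth with the raised ridge stands at its fixed pointer. Do not go a click past zero on either wheel, and leave the vials and bottles around standing where they are.

Things in the scene. Friction and masses are not known exactly. Their poses are not given: they have to be found in the camera images.
- counter: the bench counter, screwed down: a grey base plate 210 x 330 x 10 mm carrying two star-shaped thumbwheels side by side, with a low grey case (50 mm high) along its far edge. Origin on the bench under the point midway between the two wheels; x points away from the robot towards the side with the pointers, y along the row of wheels to the left wheel (+92 mm; the right one is at -92 mm), z up
- left_wheel (a joint): turn of the left thumbwheel, rad, growing clockwise seen from above; 0 = ridge at the pointer; a click is 0.785 (eight a turn). A ratchet blocks it hard the other way. Pushed on by about two thirds of a click, it snaps on to the next click by itself and is held there; pushed less, it springs back. It takes 2 to 5 N at a tooth's end
- left_wheel_center (a point): on the left wheel's upright axis, level with its teeth's tops (58 mm above the bench). White wheel, black-topped hub radius 32 mm, eight radial teeth 6 mm wide out to radius 52 mm (one to 62 mm), 42 to 58 mm above the bench. At rest teeth point along the counter's +-x, +-y and half-way between. Below it only a turret of radius 28 mm on the base plate: room for a fingertip
- left_wheel_ridge (a point): outer end of the left wheel's one long tooth, 62 mm from the axis, at the height of the teeth's tops (58 mm); moves with the wheel. This tooth carries the raised white ridge, 9 mm wide, running like a clock hand from near the axis to the tooth's end, its top 68 mm above the bench
- left_wheel_pointer (a point): tip of the left wheel's fixed pointer, a steel bar 8 mm wide on the case beyond the wheel (counter +x), 67 mm from the wheel's axis, 56 to 66 mm above the bench; 5 mm of air between it and the long tooth
- right_wheel (a joint): turn of the right thumbwheel, rad, growing clockwise seen from above; 0 = ridge at the pointer; a click is 0.785 (eight a turn). A ratchet blocks it hard the other way. Pushed on by about two thirds of a click, it snaps on to the next click by itself and is held there; pushed less, it springs back. It takes 2 to 5 N at a tooth's end
- right_wheel_center (a point): on the right wheel's upright axis, level with its teeth's tops (58 mm above the bench). White wheel, black-topped hub radius 32 mm, eight radial teeth 6 mm wide out to radius 52 mm (one to 62 mm), 42 to 58 mm above the bench. At rest teeth point along the counter's +-x, +-y and half-way between. Below it only a turret of radius 28 mm on the base plate: room for a fingertip
- right_wheel_ridge (a point): outer end of the right wheel's one long tooth, 62 mm from the axis, at the height of the teeth's tops (58 mm); moves with the wheel. This tooth carries the raised white ridge, 9 mm wide, running like a clock hand from near the axis to the tooth's end, its top 68 mm above the bench
- right_wheel_pointer (a point): tip of the right wheel's fixed pointer, a steel bar 8 mm wide on the case beyond the wheel (counter +x), 67 mm from the wheel's axis, 56 to 66 mm above the bench; 5 mm of air between it and the long tooth
- vial_mid_mid (a point): bystander, loose: clear glass vial with black cap, 26 mm diameter, 50 mm tall, standing on the counter's base plate between the wheels; the point is on its axis, 25 mm above its foot
- vial_amber_mid (a point): bystander, loose: amber glass vial, black cap, 28 mm diameter, 58 mm tall; the point is on its axis, 29 mm above its foot
- vial_white_mid (a point): bystander, loose: white plastic vial, 28 mm diameter, 52 mm tall; the point is on its axis, 26 mm above its foot
- jar_mid (a point): bystander, loose: wide glass jar with white lid, 60 mm diameter, 62 mm tall; the point is on its axis, 31 mm above its foot
- dropper_mid (a point): bystander, loose: slim amber bottle with black cap, 30 mm diameter, 70 mm tall; the point is on its axis, 35 mm above its foot
- blue_bottle_mid (a point): bystander, loose: clear glass bottle with blue cap, 70 mm diameter, 135 mm tall; the point is on its axis, 67.5 mm above its foot
- flask_mid (a point): bystander, loose: glass conical flask, 80 mm diameter at the foot, 115 mm tall; the point is on its axis, 57.5 mm above its foot

How it is judged:
At the end, for the whole second after the job is handed in: Both wheels rest at zero, the ridged tooth at its pointer within 0.2 rad (a click is 0.785 rad), and no vial or bottle has moved more than 25 mm (value of joint left_wheel between -0.2 and 0.2 rad and velocity of joint left_wheel between -0.1 and 0.1 rad/s and value of joint right_wheel between -0.2 and 0.2 rad and velocity of joint right_wheel between -0.1 and 0.1 rad/s and not (distance of any of vial_mid_mid, vial_amber_mid, vial_white_mid, jar_mid, dropper_mid, blue_bottle_mid, flask_mid from where it was at the start of the episode above 0.025 m)); the robot touches nothing.
It fails at once if a wheel is turned a click past zero (more than 0.65 rad) (value of joint any of left_wheel, right_wheel above 0.65 rad).
It fails at once if a vial or bottle is lifted, carried, knocked over or shifted more than 25 mm (distance of any of vial_mid_mid, vial_amber_mid, vial_white_mid, jar_mid, dropper_mid, blue_bottle_mid, flask_mid from where it was at the start of the episode above 0.025 m).
It also fails if it takes over 54 s, if anything falls off the work surface, if the arm or the gripper's body presses on something with over 40 N, if the wrist force passes 120 N, or if a joint passes its speed limit or range.

## Robot

A 6-joint arm with a two-finger parallel gripper is mounted at the origin on the work surface. World frame = base frame: x ahead of the robot, y to its left, z up, the work surface at z = 0. Lengths are in m, angles in rad, forces in N, time in s.
With the tool pointing down it reaches from about 0.325 to 0.775 m from the base axis. Payload 5.5 kg.
Tool frame: the origin (TCP) lies on the front face of the gripper's body, between the roots of the fingers; the fingertips stand 80 mm ahead of it and the grasp point (between the pads) lies 61 mm ahead of it; x points along the fingers, y is the direction in which the jaws open and shut, and the axes are right-handed (so a half turn about x gives the same grasp; the last joint's range is limited). The gripper opens to 88 mm and grips with 3 to 60 N. Pads are 20 mm wide; open, the fingers measure 115 mm over their backs; the gripper's body (75 mm by 178 mm) begins 61 mm behind the grasp point.
Start: joints at [-1.174, 0.091, 1.231, -0, 1.82, -0.057], TCP at [0.263, -0.539, 0.303] pointing down, gripper open.
Joint ranges: [-2.87, 2.87], [-0.86, 2.18], [0.17, 2.46], [-1.51, 4.65], [0.06, 2.69], [-2.65, 2.65]. Speed limits (rad/s): [2.57, 2.57, 3.01, 3.14, 3.14, 3.14].

## Interface

Orientations are given as a unit quaternion [w, x, y, z].
In Python, from rig import move_ptp, line_to, goto_joints, command_gripper, hold, solve_ik, get_obs, camera, camera_params, Unreachable, finish_job, spot_in, trace gives the robot as it stands. Calls block until the motion is done:
- move_ptp(position, orientation): joint-space move of the TCP to a pose.
- line_to(position, velocity=0.15, rotation=None, until_force=None): straight line of the TCP; rotation=None keeps the orientation; velocity is the mean speed in m/s. With until_force (N) it stops when the force on the tool has changed by that much, and returns True; else False.
- goto_joints(angles): joint-space move.
- command_gripper(opening, strength=None): finger opening in m; strength is the grip in N (None keeps the last); returns when the fingers have stopped.
- hold(seconds).
- solve_ik(position, orientation): joint angles nearest the present ones, or None.
- get_obs(): the state.
- camera(name): name is "scene" or "side" or "wrist"; returns (picture, depth): 420x560x3 uint8, red, green, blue; 420x560 float32, m along the optical axis (not along the pixel's ray), 0 where there is no reading.
- camera_params(name): a dict with "vfov" (degrees; the focal length in pixels is half the picture's height over the tangent of half this angle, whatever the lens; pixels are square), "cx", "cy" (the principal point, pixels), "world_to_cam" (4x4, takes a point from world to camera coordinates); the wrist camera has in their place "hand_eye" (4x4, takes a point from camera to tool coordinates, whose origin is the TCP and whose axes are the tool frame's). Camera axes: x right, y up, looking along -z (the intrinsics and any distortion apply to the point x, -y, -z); pixel columns grow to the right and rows downward; lengths in m; the calibration is good to about 2 mm. The wrist camera is an equidistant fisheye: a pixel r from the principal point sees the ray r / f radians off the axis. A picture is of the moment at which its call begins: read the wrist's pose just before it. camera_params takes no time and is no camera call.
A pose or a line that the arm cannot do raises Unreachable and nothing moves.
- finish_job(): hands the job in, once; it reports no verdict.
Trained networks look in the newest picture that a camera, given by its name, has taken for a name from the list of things; names that differ only in an ending like _2 or _b are one class to them, and where a whole thing is asked for, a point or a joint stands for the part that bears it (a point fixed in the world has none). Each returns a list of dicts, best first, with "p" (0 to 1); they miss things now and then, are a little off and sometimes report something else, mostly with a low value. They report only what shows in the picture. A call takes as long as a camera call.
- spot_in(camera, query): "point" ([x, y, z] in m, in the coordinates of the camera as it stood for that picture, good to about 4 mm: the middle of the surface that is visible of it).
- trace(camera, query): "pixels" (420x560 bool, what is visible of it).
The state is a dict: "time_s": time; "joint_positions": joint angles; "qd": joint speeds; "tau": joint torques, N m; "tool_pos": TCP position; "orientation": TCP orientation; "contact_force": force on the tool from outside, world axes, zero at the start; "torque": the same for the moment, N m; "grip_width": finger opening in m.
Only numpy, scipy, OpenCV 4.12 (cv2) and the standard library are available. Lean on these libraries where they do the work, as an engineer would, in place of code of your own. Each camera call takes 0.05 s, during which the arm holds its last target.

## Working session

There is one attempt and no reset: what is moved stays moved. The work goes in short steps, each a Python script; the robot and the scene stay as the last script left them, time stands still between calls to the robot, and variables do not carry over. Pictures are saved under pics/ and viewed, and the job is handed in when it is done.

```bash
mkdir -p pics; ls; python3 - <<'E'
from rig import *
import cv2,numpy as np
o=get_obs();print(o)
for c in ("scene","side","wrist"):
    p,d=camera(c);cv2.imwrite(f"pics/{c}0.png",p[:,:,::-1]);print(c,camera_params(c))
    for q in ("counter","left_wheel","right_wheel","left_wheel_center","left_wheel_ridge","right_wheel_ridge","left_wheel_pointer","vial_mid_mid"):
        print(q,[(np.round(r["point"],3),round(r["p"],2)) for r in spot_in(c,q)][:3])
print(get_obs()["time_s"])
E
```

```text
pics
{'time_s': 0.0, 'joint_positions': array([-1.17368435e+00,  9.18590858e-02,  1.23189837e+00, -4.30625673e-06,
        1.81975663e+00, -5.66678145e-02]), 'qd': array([ 3.11513139e-04, -2.79247377e-04,  7.92030399e-04, -7.94308830e-05,
       -8.76640785e-04, -7.60651391e-04]), 'tau': array([-3.39105303e-03, -4.46456480e+01, -4.06450474e+01,  6.94581424e-02,
        2.93051067e-02, -1.36476278e-04]), 'tool_pos': array([ 0.26298201, -0.53914608,  0.30149952]), 'orientation': array([-0.15839272, -0.68886737, -0.15973124,  0.68910044]), 'contact_force': array([ 0.17878163, -0.68886313,  0.47180682]), 'torque': array([-0.00928852,  0.00611011,  0.04726881]), 'grip_width': 0.08745534526895574}
scene {'vfov': 45.510861469441686, 'cx': 288.809287444857, 'cy': 210.32869208378082, 'world_to_cam': array([[-0.42013961,  0.90732104,  0.01585042,  0.20614077],
       [-0.62407401, -0.30157303,  0.72082268,  0.29657392],
       [ 0.65879765,  0.29295432,  0.69293826, -1.78887363],
       [ 0.        ,  0.        ,  0.        ,  1.        ]])}
counter [(array([-0.082, -0.031, -1.409]), 0.93), (a
[... 1477 characters left out ...]
-1.204e+00]), 0.91)]
vial_mid_mid [(array([ 0.028, -0.058, -1.235]), 0.59), (array([-0.004, -0.12 , -1.202]), 0.32)]
wrist {'vfov': 65.70646984690485, 'cx': 283.7614496705589, 'cy': 204.69822178457238, 'hand_eye': array([[-6.12447166e-04,  2.87944333e-01, -9.57646953e-01,
        -8.22577848e-02],
       [ 9.99999453e-01,  9.87874977e-04, -3.42499737e-04,
        -9.98627568e-05],
       [ 8.47414603e-04, -9.57646639e-01, -2.87944781e-01,
        -7.93443655e-02],
       [ 0.00000000e+00,  0.00000000e+00,  0.00000000e+00,
         1.00000000e+00]])}
counter []
left_wheel []
right_wheel []
left_wheel_center []
left_wheel_ridge []
right_wheel_ridge []
left_wheel_pointer []
vial_mid_mid []
1.35
```

View pics/scene0.png

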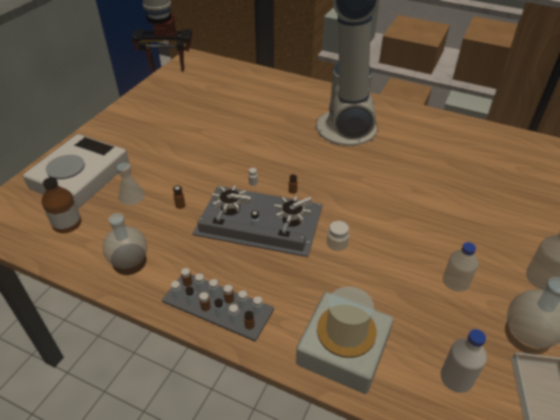

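View pics/side0.png

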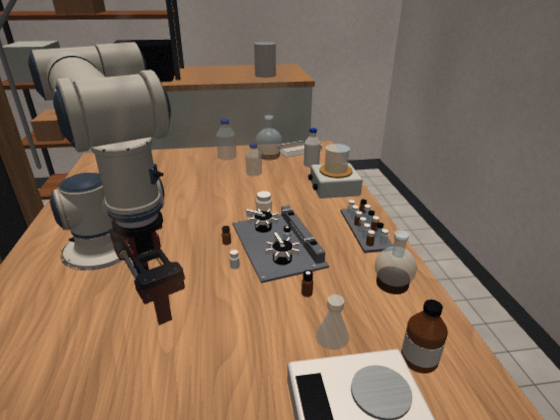

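View pics/wrist0.png

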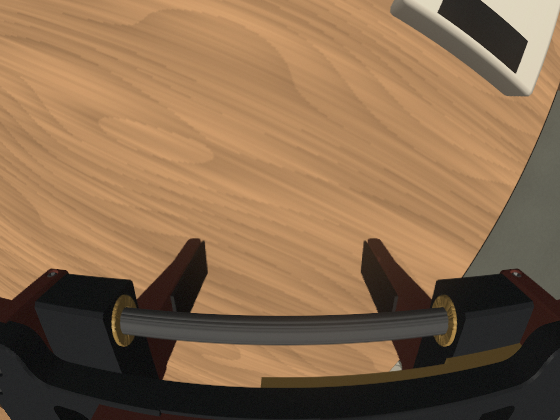

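The side view shows the counter's near edge at about (278,245), with the wheels at (263,218) for the left one and (282,250) for the right. A clear vial stands between them, an amber vial is at (226,235), the white vial at (235,258), the jar at (263,203) and the dropper at (307,283). Next I'll measure the hub positions and go for a wrist view.

```bash
cat > h.py <<'E'
from rig import *
import cv2,numpy as np
from scipy.spatial.transform import Rotation as R
def towld(c,pt,o=None):
    P=camera_params(c)
    if c!="wrist":
        return (np.linalg.inv(P["world_to_cam"])@np.r_[pt,1])[:3]
    t=(P["hand_eye"]@np.r_[pt,1])[:3]
    q=o["orientation"];return R.from_quat(np.r_[q[1:],q[0]]).apply(t)+o["tool_pos"]
def ray(c,u,v):
    P=camera_params(c);f=210/np.tan(np.radians(P["vfov"]/2))
    x,y=(u-P["cx"])/f,(v-P["cy"])/f
    if c=="wrist":
        r=np.hypot(x,y)+1e-12;k=np.tan(r)/r;x*=k;y*=k
    return np.array([x,-y,-1.])
def on_z(c,u,v,z,o=None):
    a=towld(c,np.zeros(3),o);b=towld(c,ray(c,u,v),o)
    return a+(b-a)*(z-a[2])/(b[2]-a[2])
def project(c,w,o=None):
    P=camera_params(c);f=210/np.tan(np.radians(P["vfov"]/2))
    if c!="wrist": p=(P["world_to_cam"]@np.r_[w,1])[:3]
    else:
        q=o["orientation"];t=R.from_quat(np.r_[q[1:],q[0]]).inv().apply(w-o["tool_pos"])
        p=(np.linalg.inv(P["hand_eye"])@np.r_[t,1])[:3]
    x,y=p[0]/-p[2],-p[1]/-p[2]
    if c=="wrist":
        r=np.hypot(x,y)+1e-12;k=np.arctan(r)/r;x*=k;y*=k
    return P["cx"]+f*x,P["cy"]+f*y
def quat(yaw):  # tool x down, tool y at world angle yaw
    X=np.array([0,0,-1.]);Y=np.array([np.cos(yaw),np.sin(yaw),0]);Z=np.cross(X,Y)
    q=R.from_matrix(np.c_[X,Y,Z]).as_quat();return np.r_[q[3],q[:3]]
E
python3 - <<'E'
from h import *
for n,u,v in (("L",291,208),("R",230,196)): print(n,on_z("scene",u,v,.058))
for n,u,v in (("L",263,219),("R",282,250)): print(n,on_z("side",u,v,.058))
for q in ("vial_amber_mid","vial_white_mid","jar_mid","dropper_mid","blue_bottle_mid","flask_mid"):
    for c in ("scene","side"):
        print(q,c,[(np.round(towld(c,r["point"]),3),round(r["p"],2)) for r in spot_in(c,q)][:2])
o=get_obs();q=o["orientation"];print(R.from_quat(np.r_[q[1:],q[0]]).as_matrix())
E
```

```text
L [0.52200207 0.02025144 0.058     ]
R [ 0.55271034 -0.15749595  0.058     ]
L [0.51727636 0.001274   0.058     ]
R [ 0.55169928 -0.17802972  0.058     ]
vial_amber_mid scene [(array([ 0.408, -0.029,  0.032]), 0.57)]
vial_amber_mid side [(array([ 0.394, -0.037,  0.035]), 0.66), (array([ 0.546, -0.128,  0.013]), 0.45)]
vial_white_mid scene [(array([ 0.574, -0.049,  0.023]), 0.52)]
vial_white_mid side [(array([ 0.412, -0.17 ,  0.036]), 0.72)]
jar_mid scene [(array([0.558, 0.172, 0.044]), 0.94), (array([ 0.578, -0.054,  0.021]), 0.22)]
jar_mid side [(array([0.537, 0.143, 0.038]), 0.5)]
dropper_mid scene [(array([ 0.613, -0.299,  0.045]), 0.58), (array([ 0.558, -0.15 ,  0.057]), 0.46)]
dropper_mid side [(array([ 0.622, -0.478,  0.04 ]), 0.68), (array([ 0.592, -0.316,  0.043]), 0.56)]
blue_bottle_mid scene [(array([0.554, 0.492, 0.08 ]), 0.61), (array([ 0.559, -0.146,  0.059]), 0.31)]
blue_bottle_mid side [(array([0.525, 0.463, 0.066]), 0.82)]
flask_mid scene [(array([ 0.643, -0.449,  0.043]), 0.62), (array([ 0.406, -0.029,  0.033]), 0.43)]
flask_mid side [(array([ 0.622, -0.477,  0.04 ]), 0.62), (array([ 0.544, -0.127,  0.008]), 0.62)]
[[ 8.89352760e-07  4.38381703e-01 -8.98788897e-01]
 [-1.71562029e-06 -8.98788897e-01 -4.38381703e-01]
 [-1.00000000e+00  1.93185645e-06 -4.72438408e-08]]
```

```bash
python3 - <<'E'
from h import *
command_gripper(0.0)
move_ptp([.545,-.075,.30],quat(np.radians(-80)))
o=get_obs();p,d=camera("wrist");np.savez("w1.npz",p=p,d=d,pos=o["tool_pos"],q=o["orientation"]);cv2.imwrite("pics/w1.png",p[:,:,::-1])
print(o["time_s"],o["tool_pos"],o["joint_positions"],o["grip_width"],o["contact_force"])
for q in ("left_wheel_center","right_wheel_center","left_wheel_ridge","left_wheel_pointer","vial_mid_mid","vial_amber_mid","vial_white_mid"):
    print(q,[(np.round(towld("wrist",r["point"],o),3),round(r["p"],2)) for r in spot_in("wrist",q)][:3])
E
```

```text
5.25 [ 0.54492587 -0.0757806   0.29997282] [-1.99873956e-01 -4.37786705e-02  1.37238298e+00 -3.02842767e-04
  1.81302427e+00  1.19732213e+00] 8.512939883905139e-05 [ 0.31377089 -0.10748176  0.40057823]
left_wheel_center [(array([ 0.563, -0.062,  0.007]), 0.74)]
right_wheel_center [(array([ 0.56 , -0.069,  0.009]), 0.6)]
left_wheel_ridge [(array([0.524, 0.024, 0.059]), 0.75), (array([ 0.424, -0.153,  0.016]), 0.48)]
left_wheel_pointer [(array([ 0.562, -0.064,  0.006]), 0.92)]
vial_mid_mid [(array([ 0.59 , -0.056,  0.058]), 0.61)]
vial_amber_mid [(array([ 0.401, -0.028,  0.02 ]), 0.49)]
vial_white_mid [(array([ 0.422, -0.152,  0.016]), 0.5)]
```

View pics/w1.png

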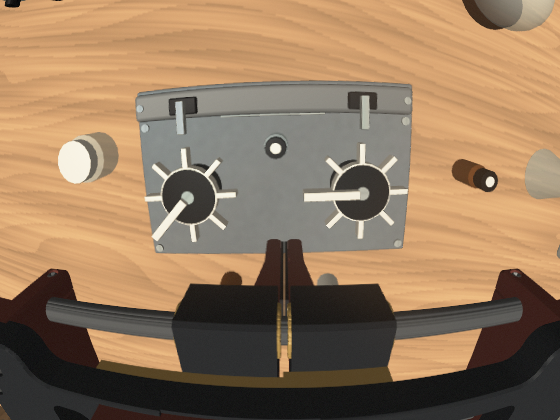

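The wrist picture shows the left wheel's hub near (188,197), with its ridge pointing lower left to (154,240), so it is 3 clicks short. The right hub is near (362,194) and its ridge points left to (304,197), so it is 2 clicks short. The middle vial stands up by the pointers at (275,147), well clear of the near side. I'll refine the centres next.

```bash
python3 - <<'E'
from h import *
z=np.load("w1.npz");p=z["p"];d=z["d"];o=dict(tool_pos=z["pos"],orientation=z["q"])
hsv=cv2.cvtColor(p,cv2.COLOR_RGB2HSV)
# world xyz of every pixel from depth
V,U=np.mgrid[0:420,0:560]
W=np.full((420,560,3),np.nan)
for v in range(120,260):
    for u in range(130,430):
        if d[v,u]>0: W[v,u]=towld("wrist",ray("wrist",u,v)*d[v,u],o)
m=np.isfinite(W[...,2])
for n,u0,v0,x0 in (("L",188,197,-1),("R",362,194,1)):
    box=m&(abs(U-u0)<62)&(abs(V-v0)<62)
    for lo,hi in ((.05,.063),(.063,.075)):
        s=box&(W[...,2]>lo)&(W[...,2]<hi);P=W[s]
        print(n,lo,s.sum(),np.round(P.mean(0),4),np.round(P.min(0),4),np.round(P.max(0),4))
    s=box&(W[...,2]>.05)&(hsv[...,2]<60)   # black hub top
    pts=np.argwhere(s)[:,::-1].astype(np.float32)
    (c,r)=cv2.minEnclosingCircle(cv2.convexHull(pts)); print("hub px",c,r,pts.mean(0),on_z("wrist",*pts.mean(0),.058,o))
img=cv2.resize(p[110:265,125:425],None,fx=2.6,fy=2.6,interpolation=cv2.INTER_CUBIC);cv2.imwrite("pics/w1z.png",img[:,:,::-1])
E
```

```text
Traceback (most recent call last):
  File "h.py", line 11, in ray
    P=camera_params(c);f=210/np.tan(np.radians(P["vfov"]/2))
ValueError: time passes only in moves, steps and waits
```

```bash
sed -i 's/^def towld/_raw=camera_params\n_c={}\ndef camera_params(c):\n    if c not in _c: _c[c]=_raw(c)\n    return _c[c]\ndef towld/' h.py
python3 - <<'E'
from h import *
z=np.load("w1.npz");p=z["p"];d=z["d"];o=dict(tool_pos=z["pos"],orientation=z["q"])
hsv=cv2.cvtColor(p,cv2.COLOR_RGB2HSV)
V,U=np.mgrid[0:420,0:560]
W=np.full((420,560,3),np.nan)
for v in range(120,260):
    for u in range(130,430):
        if d[v,u]>0: W[v,u]=towld("wrist",ray("wrist",u,v)*d[v,u],o)
m=np.isfinite(W[...,2])
print("plate z",np.nanmedian(W[230:235,265:275,2]), "vial", W[147,275])
cs=[]
for n,u0,v0 in (("L",188,197),("R",362,194)):
    box=m&(np.hypot(U-u0,V-v0)<34)
    s=box&(hsv[...,2]<60)&(W[...,2]>.05)&(W[...,2]<.065)
    s=cv2.morphologyEx(s.astype(np.uint8),cv2.MORPH_OPEN,np.ones((3,3)))
    pts=np.argwhere(s)[:,::-1].astype(np.float32)
    h=cv2.convexHull(pts)[:,0]
    w=np.array([on_z("wrist",u,v,.058,o)[:2] for u,v in h]).astype(np.float32)
    c,r=cv2.minEnclosingCircle(w);cs.append(c);print(n,"hub",c,"r",r,"ellipse",cv2.fitEllipse(w))
cs=np.array(cs);e=cs[0]-cs[1];print("dist",np.hypot(*e),"row ang",np.degrees(np.arctan2(e[1],e[0])))
img=cv2.resize(p[110:265,125:425],None,fx=2.6,fy=2.6,interpolation=cv2.INTER_CUBIC);cv2.imwrite("pics/w1z.png",img[:,:,::-1])
E
```

```text
plate z 0.010177136216393934 vial [ 0.58510935 -0.06000005  0.06050171]
L hub (0.5175138115882874, 0.023502618074417114) r 0.0294504277408123 ellipse ((0.517151951789856, 0.023519517853856087), (0.0555168054997921, 0.05831574648618698), 8.492575645446777)
R hub (0.5540817975997925, -0.15732982754707336) r 0.029382674023509026 ellipse ((0.553917407989502, -0.15730249881744385), (0.05780041217803955, 0.057850174605846405), 6.841550827026367)
dist 0.18449279387116166 row ang 101.4321994208067
```

```bash
ls pics
```

```text
scene0.png
side0.png
w1.png
w1z.png
wrist0.png
```

View pics/w1z.png

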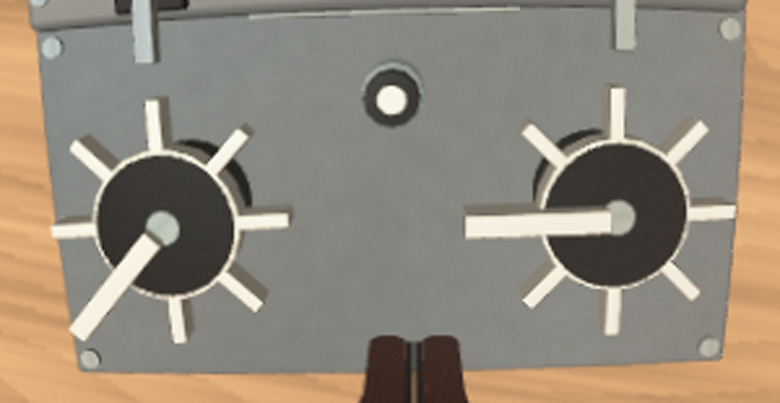

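The hubs are 184.5 mm apart (expected 184) and the counter is turned 11.4°. I'll use the closed fingertip in the gap behind a tooth: go down, orbit exactly N×45° about the axis so it ends mid-gap at the target, then lift straight out. I'll do the right wheel's first click and check it before going on.

```bash
cat >> h.py <<'E'
PHI=np.radians(11.43)
C={"L":np.array([.5173,.0235]),"R":np.array([.5540,-.1573])}
def pose(w,th,z,r=.054):
    a=PHI-np.radians(th);p=C[w]+r*np.array([np.cos(a),np.sin(a)])
    return np.r_[p,z],quat((a+np.pi+np.pi)%(2*np.pi)-np.pi)
def orbit(w,t0,t1,z,step=15,v=.06):
    n=int(round((t1-t0)/step))
    for t in np.linspace(t0,t1,n+1)[1:]:
        p,q=pose(w,t,z);line_to(p,velocity=v,rotation=q)
        f=get_obs()["contact_force"];print(round(t,1),np.round(f,1))
        if np.hypot(f[0],f[1])>25: print("FORCE STOP");return False
    hold(.15);print("end",np.round(get_obs()["contact_force"],1));return True
def look(name):
    o=get_obs();p,d=camera("wrist");cv2.imwrite(f"pics/{name}.png",p[:,:,::-1]);return o
E
python3 - <<'E'
from h import *
Z=.117
p,q=pose("R",112.5,.18);move_ptp(p,q)
p,q=pose("R",112.5,Z);print("hit" if line_to(p,velocity=.08,until_force=8) else "clear",get_obs()["tool_pos"],p)
orbit("R",112.5,157.5,Z)
o=look("r1");p,d=camera("side");cv2.imwrite("pics/r1s.png",p[:,:,::-1]);p,d=camera("scene");cv2.imwrite("pics/r1c.png",cv2.resize(p[140:280,150:370],None,fx=3,fy=3)[:,:,::-1])
print(o["time_s"],o["tool_pos"])
E
```

```text
clear [ 0.54394219 -0.21042796  0.11767287] [ 0.54363156 -0.21029524  0.117     ]
127.5 [2.4 0.1 0.5]
142.5 [ 3.7 -2.6  0.9]
157.5 [-0.9  0.4 -0.5]
end [ 0.9 -0.3  0.2]
10.5 [ 0.50922055 -0.18750492  0.11681279]
```

View pics/r1.png

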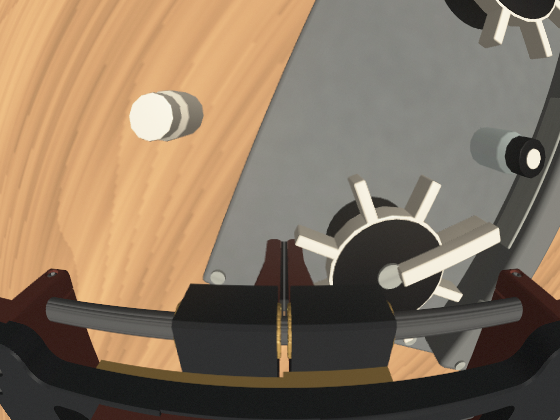

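View pics/r1c.png

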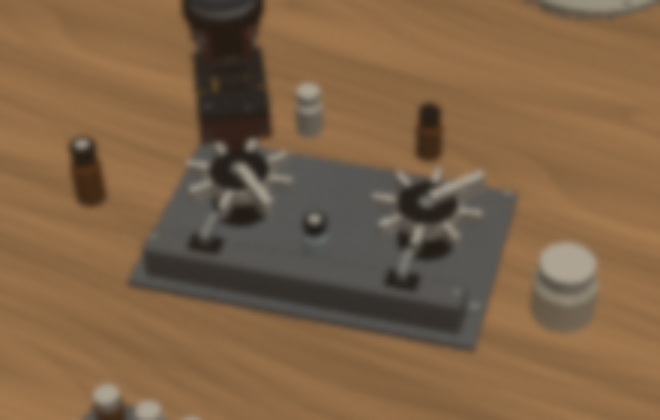

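The wrist picture shows the ridge going from hub (390,277) to (498,233), diagonal and just short of the pointer. It moved exactly one click and the vials are untouched. Now the second click on the right wheel, then lift out.

```bash
python3 - <<'E'
from h import *
Z=.117
orbit("R",157.5,202.5,Z)
p,q=pose("R",202.5,.19);line_to(p,velocity=.15)
p,d=camera("scene");cv2.imwrite("pics/r2c.png",cv2.resize(p[140:280,150:370],None,fx=3,fy=3)[:,:,::-1])
p,q=pose("L",112.5,.19);move_ptp(p,q)
p,q=pose("L",112.5,Z);print("hit" if line_to(p,velocity=.08,until_force=8) else "clear",get_obs()["tool_pos"],p)
o=look("r2")
print(o["time_s"])
E
```

```text
172.5 [ 1.  -1.1 -1.2]
187.5 [-0.4 -4.9 -0.1]
202.5 [-0.1 -0.   0.7]
end [-0.  -0.2 -0.1]
clear [ 0.50729348 -0.0295245   0.11769646] [ 0.50693156 -0.02949524  0.117     ]
14.9833
```

View pics/r2c.png

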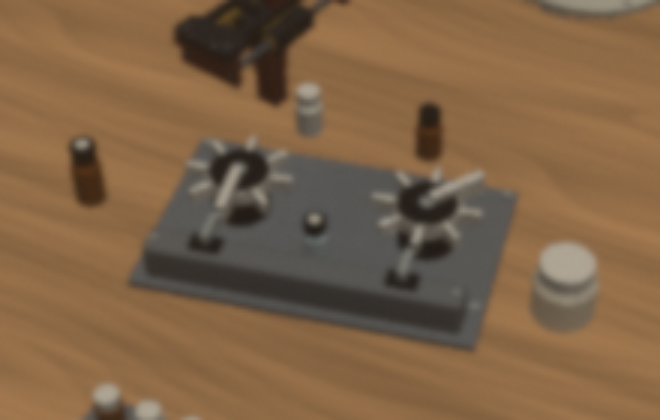

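View pics/r2.png

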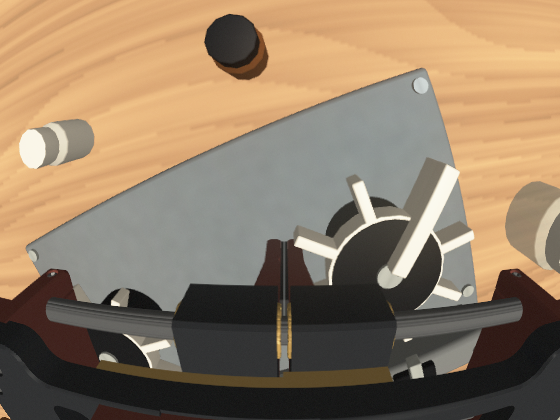

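In the scene crop the right ridge runs from (238,165) to (222,205), in line with its pointer at (212,225). The left wheel is still 3 clicks short and the finger is in its gap. Now two clicks, a look, then the third.

```bash
python3 - <<'E'
from h import *
Z=.117
ok=orbit("L",112.5,202.5,Z)
p,d=camera("scene");cv2.imwrite("pics/l2c.png",cv2.resize(p[140:280,150:370],None,fx=3,fy=3)[:,:,::-1])
print(get_obs()["time_s"])
E
```

```text
127.5 [ 1.  -1.   0.7]
142.5 [ 4.2 -2.8  0.5]
157.5 [ 0.2 -0.2  0.2]
172.5 [ 0.3 -1.2 -0.5]
187.5 [ 0.9 -4.7 -1.2]
202.5 [-0.6 -0.2 -0.2]
end [ 0.3  0.7 -0.1]
17.6833
```

View pics/l2c.png

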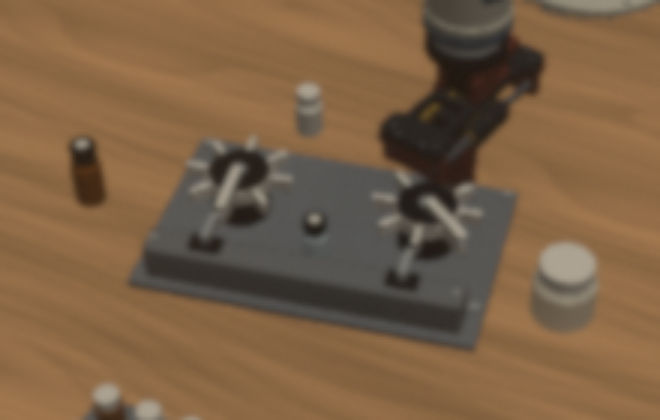

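The left ridge now points from (428,202) to (463,235), one click short of its pointer. Last click, then lift and look from above.

```bash
python3 - <<'E'
from h import *
Z=.117
orbit("L",202.5,247.5,Z)
p,q=pose("L",247.5,.20);line_to(p,velocity=.15)
move_ptp([.545,-.075,.30],quat(np.radians(-80)))
o=get_obs();p,d=camera("wrist");cv2.imwrite("pics/f1.png",p[:,:,::-1])
np.savez("w2.npz",p=p,d=d,pos=o["tool_pos"],q=o["orientation"]);print(o["time_s"],o["contact_force"])
E
```

```text
217.5 [-0.4 -2.3  0. ]
232.5 [-3.  -3.1  2. ]
247.5 [-0.3  0.3 -0.9]
end [-0.8 -0.1 -0.4]
20.525 [ 0.15654489 -0.26165254 -1.32534906]
```

View pics/f1.png

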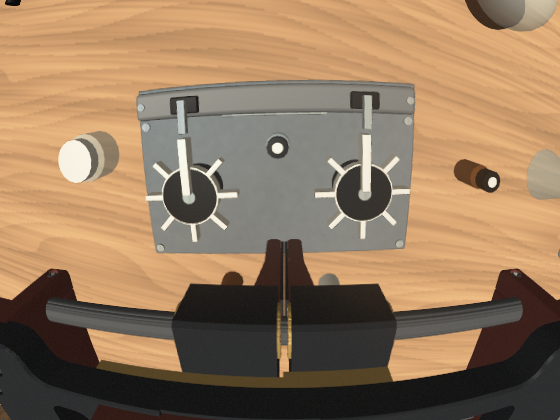

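Both ridges line up with their pointers: the left from (189,197) to (182,140), pointer at (181,130), and the right from (365,193) to (367,135), pointer at (368,127). The vial at (277,147), the jar and the dropper are all where they were. I'm handing in.

```bash
python3 - <<'E'
from rig import *
finish_job()
E
```

```text
the job is handed in; nothing more can be done
```

Both thumbwheels are back at zero. I clicked the right wheel on 2 and the left wheel 3, clockwise, with the closed fingertip, and handed the job in at about 21 s of the 54 s allowed.

- **Wheels:** The last overhead picture shows each ridged tooth in line with its pointer. I judged this from the picture and did not measure the angles in numbers.
- **Vials and bottles:** The middle vial, jar and dropper stand where they were before, and the white and amber vials looked unmoved too, though the gripper partly hid those two in the last picture. I took no final view of the blue bottle; the arm never went near it or the flask.
- **Forces:** The force readings between strokes stayed at about 5 N, and the fingertip reached both gaps without bumping anything.
- **Disagreement:** My first rough centre readings from the scene and side cameras differed by about 20 mm. I used the wrist camera instead. It put the wheels 184.5 mm apart, against 184 mm given, and the base plate at 10 mm, as given.

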